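Set the dish stage dial and start the reader

TASK

Gently, with a fingertip in the notch of the dish stage's dial, turn the dial until its black index line lines up with the black line on the clip that rides on the scale collar. Then take the finger out and press the start key on the small console fully down and let it come back up. Nothing is to be picked up: the sample dish keeps standing on the dial, the clip stays where it is set, the key is not pressed before the dial is set, and everything else on the bench is left alone.

Things in the scene. Friction and masses are not known exactly. Their poses are not given: they have to be found in the camera images.
- stage: fixed round dish stage: black collar 216 mm across, 50 mm high, with white scale lines every 10 deg on its flat top. In it, flush with the collar's top, turns a bare-aluminium dial. Origin: centre of the underside, on the dial's axis; x = direction of the scale's middle line, z up
- dial_axis (a point): point on the dial's vertical axis at the height of the dial's and collar's top, 50 mm above the table
- dial (a joint): turn of the dial, rad, growing anticlockwise seen from above; at 0 the index line points along the stage's x axis; range -1.9 to 1.9 (stops). It begins clockwise of the clip, always at least 0.6 rad short of it. Turns stiffly (0.12 N m friction, about 2 N at the notch), has no spring and stays where it is left. The dial is 150 mm across and 24 mm thick and cannot be gripped: the collar surrounds it with a 3 mm gap
- notch (a point): centre of the finger notch in the dial, at the dial's top, 56 mm from the axis, directly opposite the index line; it turns with the dial. The notch is 48 mm wide (tangentially), runs from 36 to 75 mm from the axis between upright parallel side walls, and is open above; its floor is 24 mm above the table, 26 mm below the dial's top. Pushing a finger against a side wall turns the dial
- index_line (a point): outer end of the black index line on the dial (3 mm wide, radial, from 40 to 75 mm from the axis); this point is 76.5 mm from the axis at the dial's top
- target_clip (a joint): where the clip sits on the collar, rad, same zero and sense as the dial: the dial is set when joint dial equals this. The clip is tight (3 N m) and is not to be moved
- target_line (a point): inner end of the black target line (3 mm wide, radial) on the steel clip; 76.5 mm from the axis at the height of the dial's top. The clip is a steel tab 14 mm wide, from 81 to 112 mm from the axis, standing 8 mm above the collar
- dish: covered clear sample dish, 57 mm across, 14 mm high, standing loose in the middle of the dial (up to 4 mm off-centre); it rides round with the dial. Origin: centre of its underside
- console: fixed white console 100 x 80 x 40 mm with a dark display on the half away from the robot and the start key on the half near the robot. It stands to the left or to the right of the stage. Origin: centre of the underside
- start_key_top (a point): centre of the top of the grey start key, a round spring key 26 mm across in a black bezel 42 mm across; at rest its top is 62 mm above the table and 10 mm above the bezel
- start_key (a joint): how far the start key is pressed, m: 0 at rest, 0.006 fully down (takes 5 N); it springs back
- rack: bystander: yellow rack 100 x 60 mm with six blue-capped tubes, 88 mm high; stands on the other side of the stage from the console. Origin: centre of the underside
- bottle: bystander: white jar with an orange cap, 64 mm across, 100 mm high
- dish_stack: bystander: stack of four clear dishes, 90 mm across, 60 mm high
- cap_a: bystander: loose blue tube cap, 30 mm across, 12 mm high, beyond the stage
- cap_b: bystander: loose blue tube cap, 30 mm across, 12 mm high, beyond the stage
- spatula: bystander: spatula 150 mm long lying on the table on the robot's left
- single_tube: bystander: capped tube in a grey round foot 44 mm across, 94 mm high, on the robot's right
Things that resemble listed ones, but are neither listed nor needed, are in the scene too. There is more than one size of the dish; the job needs the middle-sized. What is shaped like the console but green or purple is not meant.

How it is judged:
By the outcome, as a careful person would: the job done as asked, in the order asked, and still so for the second after the job is handed in, with the robot touching nothing.
It also fails if it takes over 46 s, if anything falls off the work surface, if the arm or the gripper's body presses on something with over 40 N, if the wrist force passes 120 N, or if a joint passes its speed limit or range.

ROBOT

A 7-joint arm with a two-finger parallel gripper is mounted at the origin on the work surface. World frame = base frame: x ahead of the robot, y to its left, z up, the work surface at z = 0. Lengths are in m, angles in rad, forces in N, time in s.
With the tool pointing down it reaches from about 0.425 to 0.8 m from the base axis. Payload 8.3 kg.
Tool frame: the origin (TCP) lies on the front face of the gripper's body, between the roots of the fingers; the fingertips stand 73 mm ahead of it and the grasp point (between the pads) lies 54 mm ahead of it (manip.nose_length is the distance from the TCP to the fingertips, in m); z points along the fingers, x is the direction in which the jaws open and shut, and the axes are right-handed (so a half turn about z gives the same grasp; the last joint's range is limited). The gripper opens to 85 mm and grips with 20 to 120 N. Pads are 22 mm wide; open, the fingers measure 114 mm over their backs; the gripper's body (76 mm by 85 mm) begins 54 mm behind the grasp point. The pads swing forward as they close: fully open they stand 13 mm farther back than shut.
Start: joints at [1.178, 0.383, 0.016, 1.37, -0.006, 1.388, -0.046], TCP at [0.202, -0.591, 0.304] pointing down, gripper open.
Joint ranges: [-2.95, 2.95], [-0.25, 2.06], [-1.52, 1.56], [0.18, 2.33], [-1.44, 4.58], [0.02, 2.06], [-3.01, 3.01]. Speed limits (rad/s): [2.39, 2.39, 3.01, 3.01, 3.14, 3.14, 3.14].

INTERFACE

Orientations are given as a unit quaternion [x, y, z, w].
In Python, from plant import status, cams, ticket, manip gives the robot as it stands. The module is installed in compiled form; this text tells all that it offers.
- The arm moves only by the shell command python3 -m inch 'ROWS' [FORCE]. ROWS is JSON, a list of rows, each an object with "travel": the shift along the tool's x, y, z in cm, a list of three; "twist": the turn, a rotation vector about the tool's x, y, z in rad, a list of three; "claw": the opening, from -1 (shut) to 1 (fully open). In form: [{"travel": [tx, ty, tz], "twist": [ax, ay, az], "claw": claw}, ...]. A call has 1 to 8 rows; each row is the pose to reach, as a shift and turn from the pose commanded when the call began, along the tool's axes at that moment; what a row does not reach only later rows make up. A row lasts 1/8 s, in which the tool goes at most 62.5 mm and 10.7 degrees, less where a joint would pass 70% of its speed; a pose out of reach is approached as far as the arm can. A call with a gripper value outside its range is refused whole. The fingers move at their own pace and stop on an object; FORCE is the grip in N (left out, the last holds). Time passes only in rows, so rows that repeat a pose let the fingers close. It gives the time, the measured TCP pose, the force and the opening at its end, in the units of the state.
- status.state(): the state, without advancing time (a new reading comes with each control period).
- cams.capture(name): name is "scene" or "side" or "wrist"; returns (picture, depth): 480x640x3 uint8, red, green, blue; 480x640 float32, m along the optical axis (not along the pixel's ray), 0 where there is no reading.
- cams.camera_info(name): a dict with "fx", "fy", "cx", "cy" (pixels), "extrinsics" (4x4, takes a point from camera to world coordinates); the wrist camera has in their place "mount" (4x4, takes a point from camera to tool coordinates, whose origin is the TCP and whose axes are the tool frame's). Camera axes: x right, y down, z forward; pixel columns grow to the right and rows downward; lengths in m; the calibration is good to about 2 mm. A picture is of the moment at which its call begins: read the wrist's pose just before it. camera_info takes no time and is no camera call.
- ticket.sign_off(): hands the job in, once; it reports no verdict.
Trained networks look in the newest picture that a camera, given by its name, has taken for a name from the list of things; names that differ only in an ending like _2 or _b are one class to them, and where a whole thing is asked for, a point or a joint stands for the part that bears it (a point fixed in the world has none). Each returns a list of dicts, best first, with "p" (0 to 1); they miss things now and then, are a little off and sometimes report something else, mostly with a low value. They report only what shows in the picture. A call takes as long as a camera call. They do not tell look-alikes from the thing itself.
- cams.spot_in(camera, target): "rect" ([centre column, centre row, width, height] as shares, 0 to 1, of the picture: columns of its width, rows of its height, round what is visible of it).
- cams.regions_of(camera, target): "region" (480x640 bool, what is visible of it) and "rect" ([centre column, centre row, width, height] as shares, 0 to 1, of the picture: columns of its width, rows of its height, round what is visible of it).
- cams.mark_of(camera, target): "centre" ([column, row] as shares, 0 to 1, of the picture: columns of its width, rows of its height: a listed point, or the origin of a listed thing).
The state is a dict: "t": time; "joint_positions": joint angles; "joint_velocities": joint speeds; "joint_torque": joint torques, N m; "tcp_pos": TCP position; "eef_rot": TCP orientation; "wrist_force": force on the tool from outside, world axes, zero at the start; "ft_torque": the same for the moment, N m; "gripper_width": finger opening in m.
Only numpy, scipy, OpenCV 4.12 (cv2) and the standard library are available. Lean on these libraries where they do the work, as an engineer would, in place of code of your own. Each camera call takes 0.05 s, during which the arm holds its last target.

## Working session

There is one attempt and no reset: what is moved stays moved. The work goes in short steps, Python scripts to look and compute and a shell command to move; the robot and the scene stay as the last step left them, time stands still between calls to the robot, and variables do not carry over. Pictures are saved under pics/ and viewed, and the job is handed in when it is done.

```bash
mkdir -p pics
python3 - <<'E'
from plant import status,cams,manip
import cv2
s=status.state();print(s)
for n in("scene","side"):
    p,d=cams.capture(n);cv2.imwrite(f"pics/{n}0.png",p[:,:,::-1]);print(n,cams.camera_info(n))
    import numpy as np;np.savez(f"{n}0.npz",p=p,d=d)
print(cams.camera_info("wrist"), manip.nose_length)
E
```

```text
{'t': 0.0, 'joint_positions': array([ 1.17813094,  0.3842504 ,  0.0163911 ,  1.37115631, -0.00631916,
        1.38818645, -0.04648222]), 'joint_velocities': array([ 0.00079465,  0.00041239,  0.00018892, -0.00031841, -0.00055784,
        0.00039943,  0.00064568]), 'joint_torque': array([ 7.37841528e-04, -6.27603650e+01,  8.44777320e-01, -3.71824372e+01,
        1.65406050e-02,  1.40810045e-02, -2.47581539e-05]), 'tcp_pos': array([ 0.20230495, -0.59097478,  0.30287025]), 'eef_rot': array([ 8.13596515e-01, -5.81429065e-01, -8.00500558e-04, -5.57900300e-04]), 'wrist_force': array([ 0.38608535, -0.19596117, -0.23028634]), 'ft_torque': array([-0.02374616,  0.00256639, -0.0140684 ]), 'gripper_width': 0.08546397905014458}
scene {'fx': 495.1302774665141, 'fy': 495.1302774665141, 'cx': 324.1530274722823, 'cy': 240.48841837384387, 'extrinsics': array([[-0.73342857,  0.34750278, -0.5842297 ,  1.11623469],
       [ 0.67956969,  0.39550837, -0.61786582,  0.67979103],
       [ 0.01635764, -0.85018524, -0.52622949,  0.59604484],
       [ 0.        ,  0.        ,  0.        ,  1.        ]])}
side {'fx': 435.7902598327193, 'fy': 435.7902598327193, 'cx': 322.63266806826255, 'cy': 239.7409506051195, 'extrinsics': array([[-0.79892081, -0.36989627,  0.47423865, -0.01116937],
       [-0.60139952,  0.50003633, -0.62312301,  0.7583837 ],
       [-0.00664567, -0.78303283, -0.62194487,  0.76090386],
       [ 0.        ,  0.        ,  0.        ,  1.        ]])}
{'fx': 391.83664362386855, 'fy': 391.83664362386855, 'cx': 329.7475411708231, 'cy': 236.30216044529539, 'mount': array([[ 9.99997537e-01,  2.18475026e-03, -3.91818268e-04,
         6.87901430e-04],
       [-1.97025228e-03,  9.55006946e-01,  2.96576890e-01,
        -7.58769935e-02],
       [ 1.02213560e-03, -2.96575387e-01,  9.55008898e-01,
        -7.02833878e-02],
       [ 0.00000000e+00,  0.00000000e+00,  0.00000000e+00,
         1.00000000e+00]])} 0.0726
```

View pics/scene0.png

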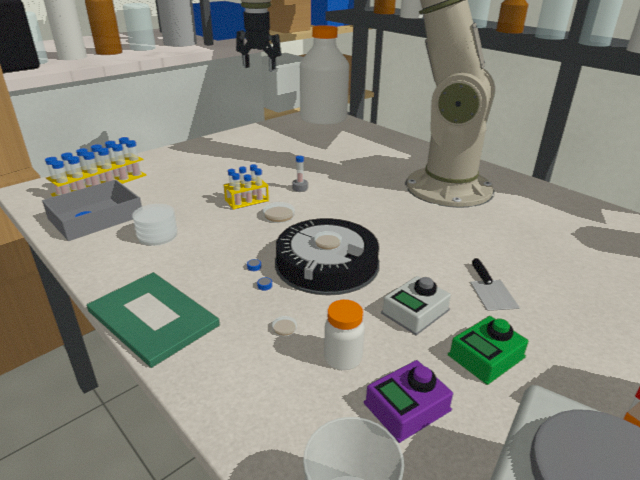

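View pics/side0.png

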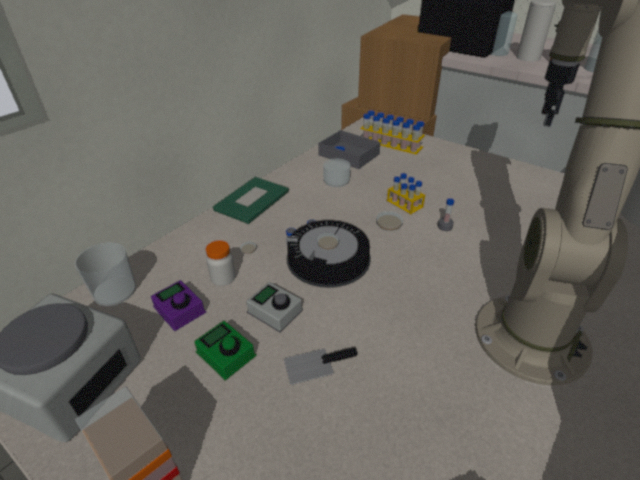

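The scene view shows the stage at (327,253), the clip tab near (309,270), the notch near (355,250), the dish at (327,242) on the dial, the white console at (417,303) with its key at (426,285), and green and purple look-alike consoles at (487,348) and (409,398). Loose dishes are at (278,214) and (284,327). Next I measure the positions.

```bash
cat > h.py <<'E'
import numpy as np,cv2
from scipy.spatial.transform import Rotation as R
def T_of(s):
    T=np.eye(4);T[:3,:3]=R.from_quat(s['eef_rot']).as_matrix();T[:3,3]=s['tcp_pos'];return T
def cloud(d,ci,T):
    v,u=np.mgrid[0:480,0:640]
    P=np.stack([(u-ci['cx'])/ci['fx']*d,(v-ci['cy'])/ci['fy']*d,d],-1)
    return P@T[:3,:3].T+T[:3,3]
def onplane(u,v,ci,T,z):
    r=T[:3,:3]@np.array([(u-ci['cx'])/ci['fx'],(v-ci['cy'])/ci['fy'],1]);return T[:3,3]+r*(z-T[2,3])/r[2]
def proj(p,ci,T):
    q=T[:3,:3].T@(np.array(p)-T[:3,3]);return q[0]/q[2]*ci['fx']+ci['cx'],q[1]/q[2]*ci['fy']+ci['cy']
E
python3 - <<'E'
from h import *
from plant import cams
for n,(uc,vc),key in(("scene",(327,253),(426,285)),("side",(328,250),(281,299))):
    z=np.load(n+"0.npz");ci=cams.camera_info(n);T=ci['extrinsics'];P=cloud(z['d'],ci,T)
    print(n,'notch-ish centre',onplane(uc,vc-8,ci,T,.05),'key',onplane(*key,ci,T,.062),P[key[1],key[0]])
    m=(z['d']>0)&(abs(P[...,2]-.05)<.005)
    c=onplane(uc,vc-8,ci,T,.05)[:2]
    m&=np.linalg.norm(P[...,:2]-c,axis=-1)<.15
    dark=m&(z['p'].max(-1)<70)
    q=P[dark][:,:2].astype(np.float32)
    print(m.sum(),dark.sum(),cv2.minEnclosingCircle(q),np.median(P[m][:,2]))
    for t in("index_line","target_line","notch","dial_axis","start_key_top"):
        cams.capture(n);r=cams.mark_of(n,t)
        for x in r[:2]:
            u,v=x['centre'][0]*640,x['centre'][1]*480
            print(t,round(x['p'],2),u,v,onplane(u,v,ci,T,.062 if 'key' in t else .05))
E
```

```text
scene notch-ish centre [0.51762072 0.0555318  0.05      ] key [0.48901547 0.28544807 0.062     ] [0.4863617  0.2837796  0.05974046]
3975 1961 ((0.5136492848396301, 0.050814561545848846), 0.10834953188896179) 0.04998195920414705
index_line 0.77 299.008 232.79999999999998 [ 0.52925673 -0.0199754   0.05      ]
target_line 0.49 315.712 264.096 [0.58163705 0.09181025 0.05      ]
notch 0.87 348.67199999999997 250.89600000000002 [0.49988064 0.10097129 0.05      ]
dial_axis 0.96 322.30400000000003 241.824 [0.51650363 0.03999545 0.05      ]
start_key_top 0.63 503.296 322.704 [0.47690724 0.43248734 0.062     ]
start_key_top 0.63 422.91200000000003 369.792 [0.65761917 0.40808432 0.062     ]
side notch-ish centre [0.51396605 0.04537676 0.05      ] key [0.46924063 0.2804609  0.062     ] [0.46777058 0.28192334 0.06413863]
3007 1663 ((0.5105947256088257, 0.05036383494734764), 0.10914666205644608) 0.050787463155286816
index_line 0.57 338.11199999999997 225.888 [ 0.5334963  -0.02761118  0.05      ]
index_line 0.57 443.00800000000004 225.792 [ 0.3039587  -0.19775178  0.05      ]
target_line 0.57 298.624 238.32 [0.58538996 0.0789519  0.05      ]
notch 0.84 320.0 255.888 [0.49707578 0.10203909 0.05      ]
dial_axis 0.75 329.984 242.49599999999998 [0.50859307 0.04396559 0.05      ]
start_key_top 0.62 229.504 339.312 [0.47880529 0.42586089 0.062     ]
start_key_top 0.59 177.28000000000003 297.88800000000003 [0.65602915 0.41500177 0.062     ]
```

Run:
```python
import cv2
a=cv2.imread('pics/scene0.png')[200:340,250:470];cv2.imwrite('pics/crop0.png',cv2.resize(a,None,fx=3.5,fy=3.5,interpolation=cv2.INTER_CUBIC))
```

```text
(no output)
```

View pics/crop0.png

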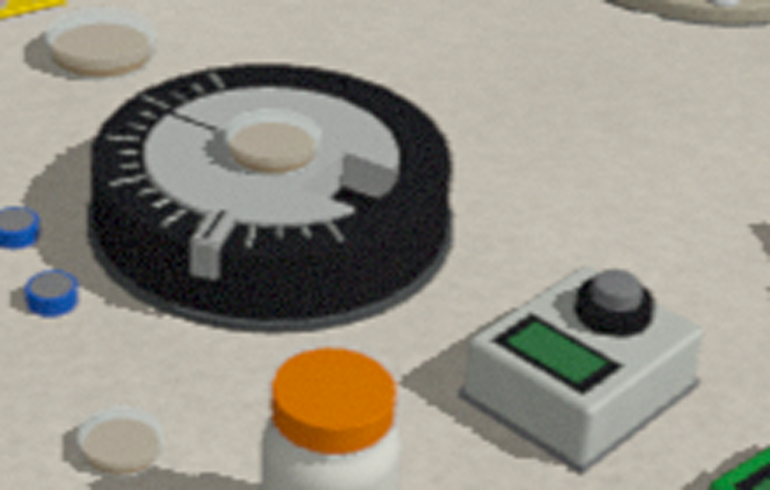

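```bash
python3 -m inch '[{"travel":[-4,-12,0],"twist":[0,0,0],"claw":-1},{"travel":[-10,-29.6,0],"twist":[0,0,0],"claw":-1},{"travel":[-10,-29.6,0],"twist":[0,0,0],"claw":-1},{"travel":[-10,-29.6,0],"twist":[0,0,0],"claw":-1},{"travel":[-10,-29.6,0],"twist":[0,0,0],"claw":-1},{"travel":[-59,-53,-0.5],"twist":[0,0,0],"claw":-1},{"travel":[-59,-53,-0.5],"twist":[0,0,0],"claw":-1},{"travel":[-59,-53,-0.5],"twist":[0,0,0],"claw":-1}]' && python3 -m inch '[{"travel":[-29,-13.5,0],"twist":[0,0,0],"claw":-1},{"travel":[-29,-13.5,0],"twist":[0,0,0],"claw":-1},{"travel":[-29,-13.5,0],"twist":[0,0,0],"claw":-1},{"travel":[-29,-13.5,0],"twist":[0,0,0],"claw":-1},{"travel":[-29,-13.5,0],"twist":[0,0,0],"claw":-1},{"travel":[-29,-13.5,0],"twist":[0,0,0],"claw":-1}]'
```

```text
t: 2.1
tcp_pos: [0.4719, -0.2125, 0.3058]
eef_rot: [0.814, -0.581, 0.0, -0.0]
wrist_force: [-0.2, -0.6, -0.6]
gripper_width: -0.0001
t: 2.85
tcp_pos: [0.5048, 0.1092, 0.306]
eef_rot: [0.816, -0.578, -0.0, -0.001]
wrist_force: [0.9, 0.2, -0.2]
gripper_width: -0.0002
```

Run:
```python
from h import *
from plant import status,cams
s=status.state();p,d=cams.capture("wrist");np.savez("w1.npz",p=p,d=d,T=T_of(s));print(s['tcp_pos'],s['eef_rot'],s['joint_positions'])
cv2.imwrite("pics/w1.png",p[:,:,::-1])
```

```text
[0.50477852 0.10924093 0.30601821] [ 8.16102999e-01 -5.77905274e-01 -4.74011990e-04 -1.07885893e-03] [ 0.17686036  0.18294682 -0.51287041  1.64341156  0.0897822   1.33805418
 -1.58182164]
```

View pics/w1.png

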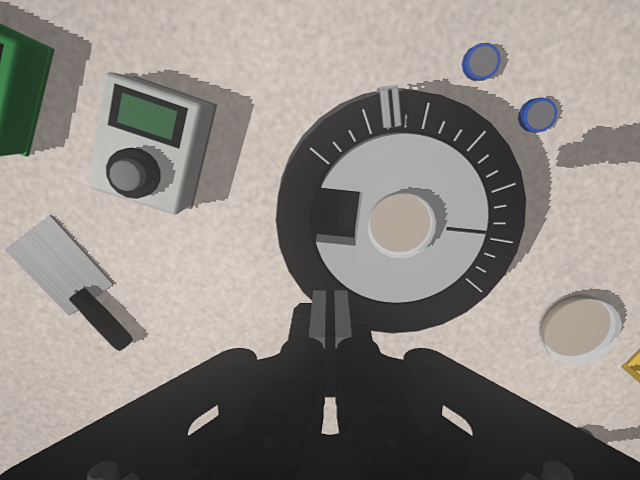

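The wrist view shows the index line from (447,229) to (486,232), the clip line from (389,90) to (393,127), the notch at (337,215), the medium dish on the dial at (402,222), and the white console's key at (126,173). I measure these on a rectified top view.

```bash
cat >> h.py <<'E'
def rect(p,ci,T,c,z=.05,half=.13,N=780):
    # top view on plane z: col = +x world? image col -> +y to left: col=(c_y+half - y), row=(c_x+half - x)
    k=N/(2*half)
    w=np.array([[c[0]+half,c[1]+half],[c[0]+half,c[1]-half],[c[0]-half,c[1]-half],[c[0]-half,c[1]+half]])
    src=np.float32([proj([a,b,z],ci,T) for a,b in w]);dst=np.float32([[0,0],[N,0],[N,N],[0,N]])
    return cv2.warpPerspective(p,cv2.getPerspectiveTransform(src,dst),(N,N),flags=cv2.INTER_CUBIC),k
def fitdial(img,k,half=.13):
    # refine centre by maximizing gradient on circle r=75/78mm: bright inside -> dark outside
    from scipy.optimize import minimize
    g=cv2.GaussianBlur(cv2.cvtColor(img,cv2.COLOR_RGB2GRAY).astype(np.float32),(0,0),1.5)
    N=img.shape[0];th=np.radians(np.arange(0,360,1.))
    def ring(x,y,r): return cv2.remap(g,(x+r*k*np.cos(th)).astype(np.float32)[None],(y+r*k*np.sin(th)).astype(np.float32)[None],cv2.INTER_LINEAR)[0]
    def f(q): return -np.mean(np.clip(ring(q[0],q[1],q[2]-.002)-ring(q[0],q[1],q[2]+.002),-60,60))
    best=None
    for r0 in(.074,.076):
      for dx in range(-24,25,6):
        for dy in range(-24,25,6):
          q=[N/2+dx,N/2+dy,r0];v=f(q)
          if best is None or v<best[0]:best=(v,q)
    return minimize(f,best[1],method='Nelder-Mead',options=dict(initial_simplex=[best[1],[best[1][0]+4,best[1][1],best[1][2]],[best[1][0],best[1][1]+4,best[1][2]],[best[1][0],best[1][1],best[1][2]+.001]])),g
E
python3 - <<'E'
from h import *
from plant import cams
z=np.load("w1.npz");ci=cams.camera_info("wrist");T=z['T']@ci['mount']
c=np.array([.512,.051])
img,k=rect(z['p'],ci,T,c);r,g=fitdial(img,k)
x,y,rr=r.x;C=np.array([c[0]+.13-y/k,c[1]+.13-x/k]);print(r.fun,C,rr)
# angular darkness profiles, world angle a: dir (cos a->x(up), sin a->y(left))
a=np.radians(np.arange(-180,180,.25))
def prof(r0,r1):
    o=0
    for q in np.arange(r0,r1,.001):
        o=o+cv2.remap(g,(x-q*k*np.sin(a)).astype(np.float32)[None],(y-q*k*np.cos(a)).astype(np.float32)[None],cv2.INTER_LINEAR)[0]
    return o/len(np.arange(r0,r1,.001))
p=prof(.05,.073);ad=np.degrees(a)
i=[j for j in range(len(a)) if p[j]<np.median(p)-25];print('dial dark',ad[i].round(1).tolist()[:60], len(i))
P=cloud(z['d'],ci,T)
for u,v in((126,173),(403,215),(337,215),(389,95),(360,300)):print(u,v,P[v,u])
for nm,(u,v),h in(("clip in",(393,127),.058),("clip out",(389,90),.058),("idx in",(447,229),.05),("idx out",(486,232),.05)):
    w=onplane(u,v,ci,T,h);e=w[:2]-C;print(nm,w,np.degrees(np.arctan2(e[1],e[0])),np.hypot(*e))
hsv=z['p']
m=(abs(P[...,2]-.062)<.004)&(P[...,1]>.2)&(P[...,1]<.4)&(P[...,0]<.56)
print('key',m.sum(),np.median(P[m],axis=0),(P[m].max(0)+P[m].min(0))/2,np.ptp(P[m],axis=0))
cv2.imwrite("pics/r1.png",img[:,:,::-1][:600])
cv2.imwrite("pics/r1.png",cv2.resize(img,(600,600))[:,:,::-1])
E
```

```text
-54.26869201660156 [0.51238402 0.0466031 ] 0.07515662518866237
dial dark [-78.0, -77.8, -77.5, -77.2, -77.0, -76.8, -76.5, -76.2, -76.0, -75.8, -75.5, -75.2, -75.0, -74.8, -74.5, -74.2, 77.2, 77.5, 77.8, 78.0, 78.2, 78.5, 78.8, 79.0, 79.2, 79.5, 79.8, 80.0, 80.2, 80.5, 80.8, 81.0, 81.2, 81.5, 81.8, 82.0, 82.2, 82.5, 82.8, 83.0, 83.2, 83.5, 83.8, 84.0, 84.2, 84.5, 84.8, 85.0, 85.2, 85.5, 85.8, 86.0, 86.2, 86.5, 86.8, 87.0, 87.2, 87.5, 87.8, 88.0] 219
126 173 [0.47949999 0.27429324 0.06044512]
403 215 [0.52242219 0.051592   0.06337616]
337 215 [0.49518046 0.0988153  0.0239987 ]
389 95 [0.6051538  0.09682546 0.0588134 ]
360 300 [0.43274778 0.05429157 0.05011754]
clip in [0.58439266 0.08491397 0.058     ] 28.01438877771905 0.08156571571247503
clip out [0.60855631 0.09808056 0.058     ] 28.15849431759175 0.1090827116708317
idx in [0.52131912 0.00737992 0.05      ] -77.16693273636227 0.040228022867278834
idx out [ 0.53016405 -0.02561373  0.05      ] -76.16867597261142 0.07437338059028335
key 826 [0.47812847 0.27381209 0.06215854] [0.47755141 0.2744854  0.06128534] [0.02493844 0.02570858 0.00655933]
```

View pics/r1.png

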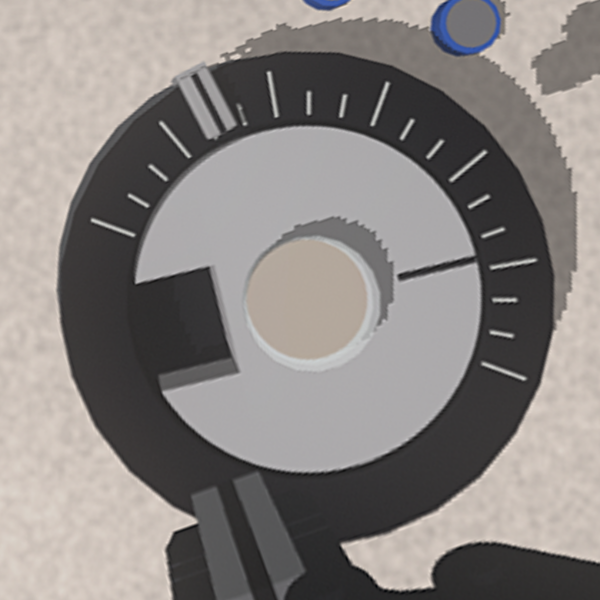

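Index is at −76.2° and the clip at 28.0° about the axis (0.5124, 0.0466), so the turn is about +104.2°. The fitted dial radius of 75.2 mm and the heights agree with the description. The target is the white console's key at (126,173), and not the green one at the upper left. The dish crop matches the middle size. I go above the notch next.

```bash
python3 -m inch '[{"travel":[0.6,0.8,5],"twist":[0,0,0.098],"claw":-1},{"travel":[0.6,0.8,10],"twist":[0,0,0.098],"claw":-1},{"travel":[0.6,0.8,15.4],"twist":[0,0,0.098],"claw":-1},{"travel":[0.6,0.8,15.4],"twist":[0,0,0.098],"claw":-1},{"travel":[0.6,0.8,15.4],"twist":[0,0,0.098],"claw":-1}]'
python3 - <<'E'
from h import *
from plant import status,cams
s=status.state();p,d=cams.capture("wrist");print(s['tcp_pos'],s['eef_rot'])
cv2.imwrite("pics/w2.png",p[:,:,::-1])
E
```

```text
t: 3.52
tcp_pos: [0.501, 0.0947, 0.1536]
eef_rot: [0.784, -0.621, 0.001, -0.001]
wrist_force: [0.9, 0.2, 0.2]
gripper_width: -0.0002
[0.50098618 0.09465964 0.15356701] [ 7.83763239e-01 -6.21058998e-01  6.83808955e-04 -6.62468247e-04]
```

View pics/w2.png

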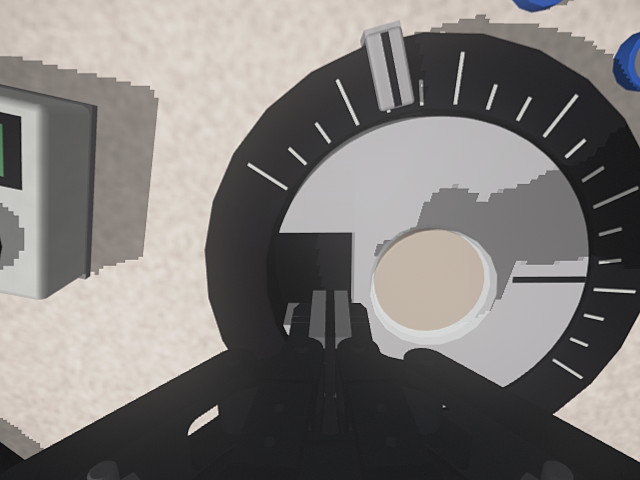

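```bash
python3 -m inch '[{"travel":[-0.65,0.05,0],"twist":[0,0,0],"claw":-1},{"travel":[-0.65,0.05,0],"twist":[0,0,0],"claw":-1},{"travel":[-0.65,0.05,1.5],"twist":[0,0,0],"claw":-1},{"travel":[-0.65,0.05,3.0],"twist":[0,0,0],"claw":-1},{"travel":[-0.65,0.05,4.6],"twist":[0,0,0],"claw":-1},{"travel":[-0.65,0.05,4.6],"twist":[0,0,0],"claw":-1}]'
python3 - <<'E'
from h import *
from plant import status,cams
s=status.state();p,d=cams.capture("wrist");print(s['tcp_pos'],s['eef_rot'],s['wrist_force'])
cv2.imwrite("pics/w3.png",p[:,:,::-1])
E
```

```text
t: 4.32
tcp_pos: [0.4967, 0.1012, 0.1036]
eef_rot: [0.784, -0.621, -0.001, 0.001]
wrist_force: [0.0, 0.1, -0.4]
gripper_width: -0.0002
[0.49670522 0.10120154 0.10359623] [ 0.78418323 -0.62052639 -0.00139403  0.00130846] [ 0.0254709   0.11078518 -0.39241548]
```

View pics/w3.png

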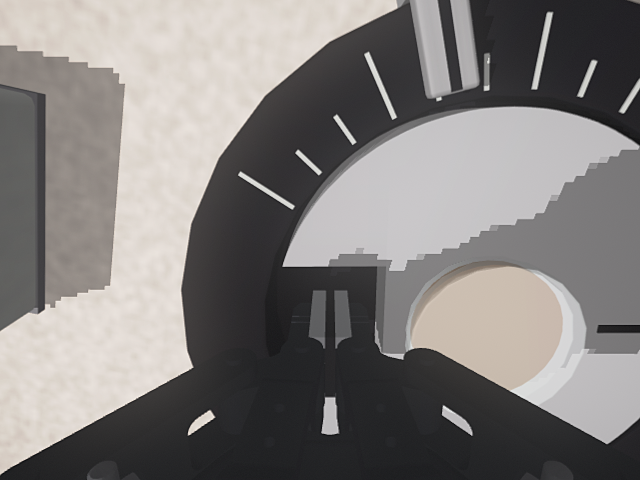

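The finger is in the notch and touches nothing: the tip is at (330,325), between the notch walls. Next I work out the arc.

```bash
cat > arc.py <<'E'
import sys
from h import *
from plant import status
C=np.array([.5124,.0466]);Rr=.0555
def rows(phis,s,z=.105):
    st=status.state();T=T_of(st)
    f=st['tcp_pos'][:2]-C
    print('tcp',st['tcp_pos'].round(4),'F',st['wrist_force'].round(2),'finger ang',np.degrees(np.arctan2(f[1],f[0])).round(2),'r',np.hypot(*f).round(4),'yaw',(2*np.degrees(np.arctan2(st['eef_rot'][1],st['eef_rot'][0]))).round(2))
    for ph in phis:
        a=np.radians(ph);r=np.array([np.cos(a),np.sin(a)]);t=np.array([-r[1],r[0]])
        p=np.append(C+Rr*r+s*t,z);psi=a-np.pi
        M=np.array([[np.cos(psi),np.sin(psi),0],[np.sin(psi),-np.cos(psi),0],[0,0,-1]])
        print(ph,(T[:3,:3].T@(p-T[:3,3])*100).round(2).tolist(),R.from_matrix(T[:3,:3].T@M).as_rotvec().round(3).tolist())
if __name__=="__main__": rows([float(v) for v in sys.argv[2:]],float(sys.argv[1]))
E
python3 arc.py 0.013 104 108 113 118 124 130 136 142
```

```text
tcp [0.4973 0.1014 0.1046] F [-1.11  0.42  0.41] finger ang 105.38 r 0.0568 yaw -76.71
104.0 [0.15, 1.16, -0.04] [0.002, 0.0, -0.012]
108.0 [0.25, 1.54, -0.03] [0.002, 0.001, -0.082]
113.0 [0.43, 2.01, -0.03] [0.002, 0.001, -0.169]
118.0 [0.64, 2.46, -0.03] [0.002, 0.001, -0.257]
124.0 [0.95, 2.97, -0.03] [0.002, 0.001, -0.361]
130.0 [1.31, 3.45, -0.03] [0.002, 0.001, -0.466]
136.0 [1.71, 3.89, -0.03] [0.002, 0.001, -0.571]
142.0 [2.16, 4.28, -0.03] [0.002, 0.001, -0.676]
```

```bash
python3 -m inch '[{"travel":[0.1,0.6,0],"twist":[0,0,-0.01],"claw":-1},{"travel":[0.15,1.16,0],"twist":[0,0,-0.01],"claw":-1},{"travel":[0.25,1.54,0],"twist":[0,0,-0.08],"claw":-1},{"travel":[0.43,2.0,0],"twist":[0,0,-0.17],"claw":-1},{"travel":[0.64,2.46,0],"twist":[0,0,-0.26],"claw":-1},{"travel":[0.95,2.97,0],"twist":[0,0,-0.36],"claw":-1},{"travel":[1.3,3.45,0],"twist":[0,0,-0.47],"claw":-1},{"travel":[1.3,3.45,0],"twist":[0,0,-0.47],"claw":-1}]'
python3 - <<'E'
from h import *
from plant import status,cams
s=status.state();p,d=cams.capture("wrist");print(s['tcp_pos'],s['wrist_force'])
cv2.imwrite("pics/w4.png",p[:,:,::-1])
E
python3 arc.py 0.013 130 136 142 148 154 160 166 172
```

```text
t: 5.38
tcp_pos: [0.4673, 0.0805, 0.1061]
eef_rot: [0.907, -0.422, 0.0, -0.0]
wrist_force: [0.1, -0.4, -1.1]
gripper_width: 0.0
[0.46730502 0.08047178 0.10612094] [ 0.13544051 -0.36639028 -1.10955376]
tcp [0.4673 0.0806 0.1061] F [ 0.03  0.86 -0.51] finger ang 142.98 r 0.0565 yaw -49.95
130.0 [-0.05, 0.03, 0.11] [-0.0, -0.001, 0.001]
136.0 [0.12, 0.6, 0.11] [-0.0, -0.001, -0.104]
142.0 [0.34, 1.16, 0.1] [-0.0, -0.001, -0.209]
148.0 [0.63, 1.68, 0.1] [-0.0, -0.001, -0.313]
154.0 [0.96, 2.18, 0.11] [-0.0, -0.001, -0.418]
160.0 [1.35, 2.63, 0.11] [-0.0, -0.001, -0.523]
166.0 [1.78, 3.05, 0.11] [-0.0, -0.001, -0.628]
172.0 [2.25, 3.41, 0.11] [-0.0, -0.001, -0.732]
```

View pics/w4.png

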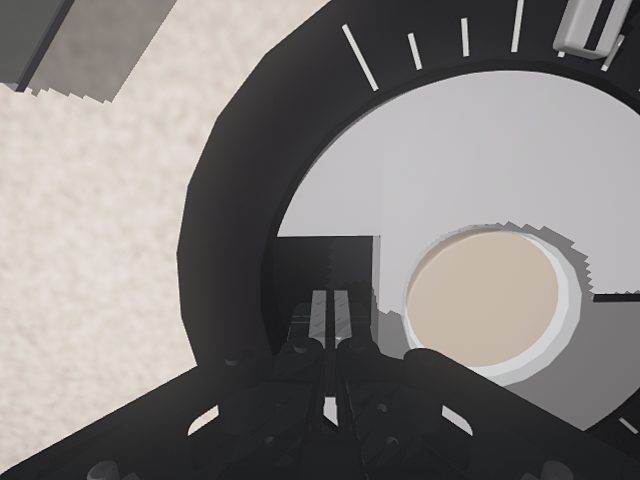

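The trailing notch wall moved from row 266 to row 236, so the finger bears on the leading wall. The index line still shows at (620,297) in the turned view, so the dial follows. I continue the arc.

```bash
python3 -m inch '[{"travel":[0.12,0.6,0.1],"twist":[0,0,-0.104],"claw":-1},{"travel":[0.34,1.16,0.1],"twist":[0,0,-0.21],"claw":-1},{"travel":[0.63,1.68,0.1],"twist":[0,0,-0.313],"claw":-1},{"travel":[0.96,2.18,0.1],"twist":[0,0,-0.418],"claw":-1},{"travel":[1.35,2.63,0.1],"twist":[0,0,-0.523],"claw":-1},{"travel":[1.78,3.05,0.1],"twist":[0,0,-0.628],"claw":-1},{"travel":[2.25,3.41,0.1],"twist":[0,0,-0.732],"claw":-1},{"travel":[2.25,3.41,0.1],"twist":[0,0,-0.732],"claw":-1}]'
python3 arc.py 0.013 172 177 182 187 192 197 201 205
```

```text
t: 6.42
tcp_pos: [0.4562, 0.0418, 0.105]
eef_rot: [0.998, -0.07, 0.0, -0.0]
wrist_force: [0.4, 0.5, 0.3]
gripper_width: 0.0003
tcp [0.4562 0.0418 0.105 ] F [0.4  0.54 0.32] finger ang -175.12 r 0.0564 yaw -8.02
172.0 [-0.05, 0.04, -0.0] [-0.0, -0.001, -0.0]
177.0 [0.08, 0.52, -0.0] [-0.0, -0.001, -0.088]
182.0 [0.26, 0.99, -0.0] [-0.0, -0.001, -0.175]
187.0 [0.47, 1.44, -0.0] [-0.0, -0.001, -0.262]
192.0 [0.73, 1.86, -0.0] [-0.0, -0.001, -0.349]
197.0 [1.02, 2.27, -0.0] [-0.0, -0.001, -0.437]
201.0 [1.28, 2.57, -0.0] [-0.0, -0.001, -0.506]
205.0 [1.55, 2.86, -0.0] [-0.0, -0.001, -0.576]
```

```bash
python3 -m inch '[{"travel":[0.08,0.52,0],"twist":[0,0,-0.088],"claw":-1},{"travel":[0.26,0.99,0],"twist":[0,0,-0.175],"claw":-1},{"travel":[0.47,1.44,0],"twist":[0,0,-0.262],"claw":-1},{"travel":[0.73,1.86,0],"twist":[0,0,-0.349],"claw":-1},{"travel":[1.02,2.27,0],"twist":[0,0,-0.437],"claw":-1},{"travel":[1.02,2.27,0],"twist":[0,0,-0.437],"claw":-1}]'
python3 - <<'E'
from h import *
from plant import status,cams
p,d=cams.capture("scene");np.savez('s5.npz',p=p,d=d)
cv2.imwrite("pics/s5.png",cv2.resize(p[200:320,260:400,::-1],None,fx=5,fy=5,interpolation=cv2.INTER_CUBIC))
s=status.state();p,d=cams.capture("wrist");np.savez('w5.npz',p=p,d=d,T=T_of(s))
cv2.imwrite("pics/w5.png",p[:,:,::-1])
E
python3 arc.py 0.013 197 201 205 208
```

```text
t: 7.18
tcp_pos: [0.4628, 0.0182, 0.1047]
eef_rot: [0.989, 0.148, -0.0, -0.0]
wrist_force: [-0.1, 0.3, 0.6]
gripper_width: -0.0002
tcp [0.4625 0.018  0.1045] F [0.21 1.62 1.52] finger ang -150.22 r 0.0575 yaw 16.97
197.0 [0.06, 0.03, -0.05] [-0.0, 0.001, -0.0]
201.0 [0.16, 0.41, -0.05] [-0.0, 0.001, -0.07]
205.0 [0.29, 0.79, -0.05] [-0.0, 0.001, -0.14]
208.0 [0.41, 1.06, -0.05] [-0.0, 0.001, -0.192]
```

View pics/w5.png

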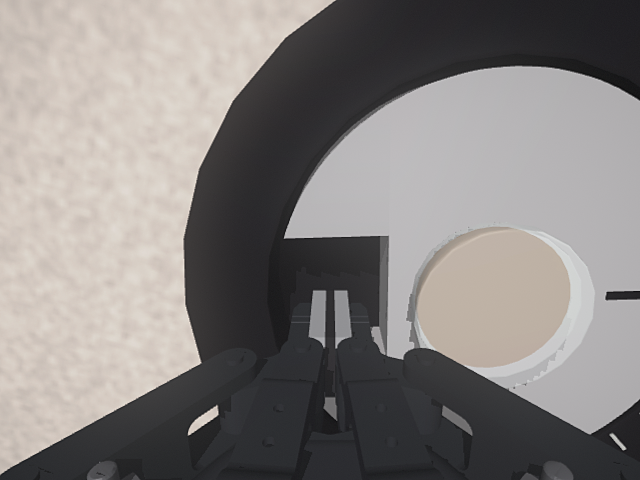

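View pics/s5.png

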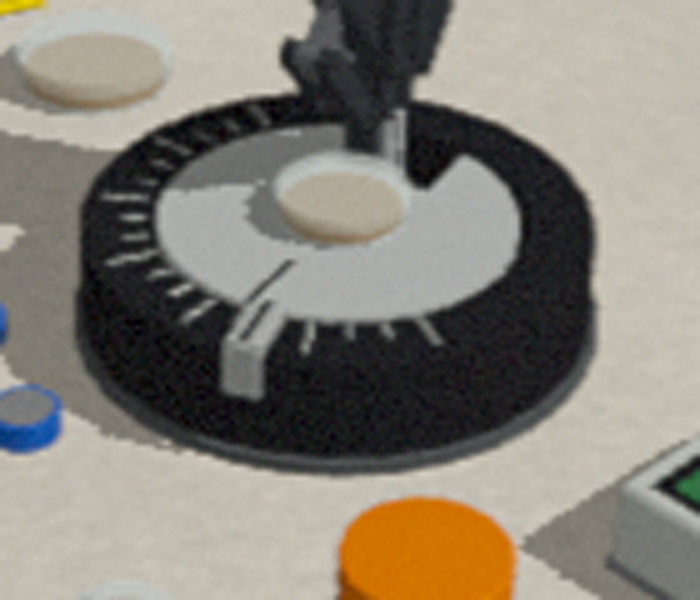

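Run:
```python
from h import *
from plant import cams
C=np.array([.5124,.0466])
def ang(w,q=0):
    e=w[:2]-C;return np.degrees(np.arctan2(e[1],e[0])).round(2),np.hypot(*e).round(4)
z=np.load('w5.npz');ci=cams.camera_info("wrist");T=z['T']@ci['mount'];p=z['p'].mean(-1)
for u in(610,618,626,634):
    col=p[275:315,u-2:u+3].mean(1);wt=np.clip(np.median(col)-col-15,0,None);v=275+(wt*np.arange(40)).sum()/wt.sum()
    print(u,v,ang(onplane(u,v,ci,T,.05)))
a,b=onplane(290,238,ci,T,.05),onplane(375,236.5,ci,T,.05);d=(b-a)[:2];print('wall dir',np.degrees(np.arctan2(d[1],d[0])))
z=np.load('s5.npz');ci=cams.camera_info("scene");T=ci['extrinsics']
for (U,V) in((292,262),(250,302)):
    print('scene idx',ang(onplane(260+U/5,200+V/5,ci,T,.05)))
for (U,V) in((265,308),(245,336)):
    print('scene clip',ang(onplane(260+U/5,200+V/5,ci,T,.058)))
```

```text
610 295.2561763334887 (np.float64(20.12), np.float64(0.0423))
618 295.03562192914404 (np.float64(20.04), np.float64(0.0451))
626 294.84935130369064 (np.float64(19.96), np.float64(0.0479))
634 294.7039773962182 (np.float64(19.86), np.float64(0.0507))
wall dir 18.131200758929154
scene idx (np.float64(25.58), np.float64(0.0414))
scene idx (np.float64(22.24), np.float64(0.0746))
scene clip (np.float64(30.32), np.float64(0.0872))
scene clip (np.float64(29.58), np.float64(0.1076))
```

```bash
python3 -m inch '[{"travel":[0.04,0.22,0],"twist":[0,0,-0.04],"claw":-1},{"travel":[0.1,0.4,0],"twist":[0,0,-0.08],"claw":-1},{"travel":[0.2,0.68,0],"twist":[0,0,-0.122],"claw":-1},{"travel":[0.2,0.68,0],"twist":[0,0,-0.122],"claw":-1},{"travel":[0.2,0.68,0],"twist":[0,0,-0.122],"claw":-1}]'
python3 - <<'E'
from h import *
from plant import cams,status
C=np.array([.5124,.0466])
def ang(w,q=0):
    e=w[:2]-C;return np.degrees(np.arctan2(e[1],e[0])).round(2),np.hypot(*e).round(4)
s=status.state();p,d=cams.capture("wrist");ci=cams.camera_info("wrist");T=T_of(s)@ci['mount'];cv2.imwrite("pics/w6.png",p[:,:,::-1]);p=p.mean(-1)
for u in(612,618,626,634):
    col=p[275:315,u-2:u+3].mean(1);wt=np.clip(np.median(col)-col-15,0,None);v=275+(wt*np.arange(40)).sum()/wt.sum()
    print(u,v,ang(onplane(u,v,ci,T,.05)))
E
python3 arc.py .013 204
```

```text
t: 7.9
tcp_pos: [0.4665, 0.0121, 0.1046]
eef_rot: [0.978, 0.209, -0.0, -0.0]
wrist_force: [0.5, 2.3, -0.7]
gripper_width: -0.0002
612 295.2529533471267 (np.float64(27.08), np.float64(0.043))
618 295.05773009890146 (np.float64(27.05), np.float64(0.0451))
626 294.94781891960434 (np.float64(26.93), np.float64(0.0479))
634 294.75466716952667 (np.float64(26.86), np.float64(0.0506))
tcp [0.4665 0.0121 0.1046] F [ 1.12  2.58 -0.58] finger ang -143.05 r 0.0574 yaw 24.1
204.0 [0.05, 0.01, -0.04] [-0.0, 0.0, 0.002]
```

```bash
python3 -m inch '[{"travel":[0,-0.8,0],"twist":[0,0,0],"claw":-1},{"travel":[0,-0.9,-2],"twist":[0,0,0],"claw":-1},{"travel":[0,-0.9,-6],"twist":[0,0,0],"claw":-1},{"travel":[2,1,-11],"twist":[0,0,0],"claw":-1},{"travel":[5.5,3.7,-15],"twist":[0,0,0],"claw":-1},{"travel":[5.5,3.7,-17],"twist":[0,0,0],"claw":-1},{"travel":[5.5,3.7,-17],"twist":[0,0,0],"claw":-1}]'
cat > meas.py <<'E'
from h import *
from plant import cams,status
import sys
n=sys.argv[1];half=.13
s=status.state();p,d=cams.capture("wrist");ci=cams.camera_info("wrist");T=T_of(s)@ci['mount'];np.savez(n+'.npz',p=p,d=d,T=T_of(s))
cv2.imwrite(f"pics/{n}.png",p[:,:,::-1])
C0=np.array([.5124,.0466]);im,k=rect(p,ci,T,C0);r,g=fitdial(im,k)
x,y,rr=r.x;C=np.array([C0[0]+half-y/k,C0[1]+half-x/k]);print('tcp',s['tcp_pos'],'C',C,rr,r.fun)
a=np.radians(np.arange(15,45,.05))
def prof(gg,kk,xx,yy,q):return cv2.remap(gg,(xx-q*kk*np.sin(a)).astype(np.float32)[None],(yy-q*kk*np.cos(a)).astype(np.float32)[None],cv2.INTER_LINEAR)[0]
def centre(pp):
    i=pp.argmin();w=np.clip((np.median(pp)+pp.min())/2-pp,0,None);w[abs(np.arange(len(pp))-i)>60]=0
    return np.degrees((w*a).sum()/w.sum()).round(2)
print('idx',[(q,centre(prof(g,k,x,y,q))) for q in(.045,.05,.055,.06,.065,.07)])
im2,k=rect(p,ci,T,C,.058);g2=cv2.GaussianBlur(cv2.cvtColor(im2,cv2.COLOR_RGB2GRAY).astype(np.float32),(0,0),1)
h=im2.shape[0]/2
def cclip(q):
    pp=prof(g2,k,h,h,q)
    # dark line within the bright tab
    j=np.where(pp>140)[0]
    if len(j)<5:return None
    lo,hi=j.min(),j.max();q2=pp[lo:hi+1];w=np.clip((q2.max()+q2.min())/2-q2,0,None);return np.degrees((w*a[lo:hi+1]).sum()/w.sum()).round(2),np.degrees((a[lo]+a[hi])/2).round(2)
print('clip',[(q,cclip(q)) for q in(.085,.09,.095,.1,.105,.108)])
o=cv2.resize(im[0:480,0:480],(720,720),interpolation=cv2.INTER_CUBIC)[:600]
cv2.imwrite(f"pics/{n}r.png",o[:,:,::-1])
E
python3 meas.py m1
```

```text
t: 8.82
tcp_pos: [0.5326, 0.0011, 0.2758]
eef_rot: [0.978, 0.209, 0.001, 0.0]
wrist_force: [-0.5, 0.6, 0.5]
gripper_width: -0.0
tcp [0.53260794 0.0010711  0.27576312] C [0.51277064 0.0496936 ] 0.07499857997053676 -53.74822235107422
idx [(0.045, np.float64(24.17)), (0.05, np.float64(24.41)), (0.055, np.float64(24.5)), (0.06, np.float64(24.61)), (0.065, np.float64(24.67)), (0.07, np.float64(24.76))]
clip [(0.085, (np.float64(33.78), np.float64(31.63))), (0.09, (np.float64(33.81), np.float64(31.88))), (0.095, (np.float64(33.85), np.float64(31.9))), (0.1, (np.float64(26.94), np.float64(27.43))), (0.105, (np.float64(26.97), np.float64(29.98))), (0.108, (np.float64(26.76), np.float64(29.98)))]
```

View pics/m1.png

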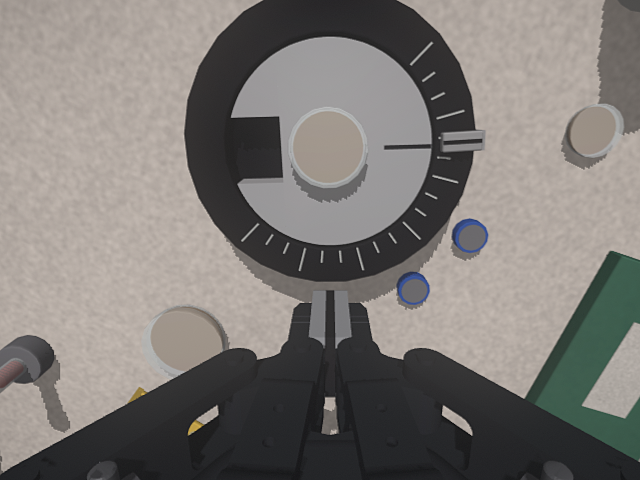

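View pics/m1r.png

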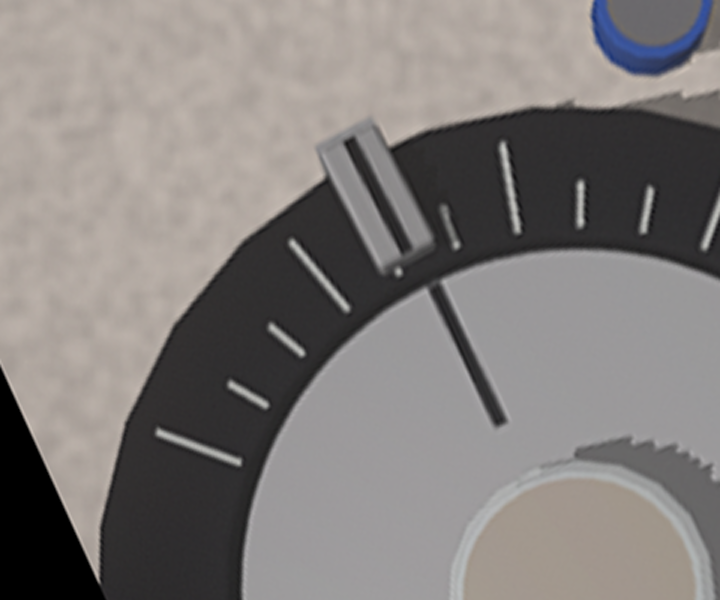

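```bash
cat > clipang.py <<'E'
from h import *
from plant import cams
import sys
ci=cams.camera_info("wrist");half=.13
for n,ang in [a.split(':') for a in sys.argv[1:]]:
    z=np.load(n+'.npz');T=z['T']@ci['mount'];p=z['p'];C0=np.array([.5124,.0466]);im,k=rect(p,ci,T,C0);r,g=fitdial(im,k);x,y,rr=r.x
    C=np.array([C0[0]+half-y/k,C0[1]+half-x/k]);print(n,C,rr)
    def line(zz,r0,r1,c,w,bright=False):
        im2,kk=rect(p,ci,T,C,zz,.13,1560);g2=cv2.GaussianBlur(cv2.cvtColor(im2,cv2.COLOR_RGB2GRAY).astype(np.float32),(0,0),2);h=780
        if bright:g2=255-g2
        pts=[]
        for q in np.arange(r0,r1,.001):
            a=np.radians(c)+np.arange(-w,w,.0001)/q
            v=cv2.remap(g2,(h-q*kk*np.sin(a)).astype(np.float32)[None],(h-q*kk*np.cos(a)).astype(np.float32)[None],cv2.INTER_LINEAR)[0]
            t=(np.percentile(v,70)+v.min())/2;wt=np.clip(t-v,0,None);i=v.argmin();wt[abs(np.arange(len(v))-i)>25]=0
            pts.append((q,np.degrees((wt*a).sum()/wt.sum())))
        pts=np.array(pts);return np.median(pts[:,1]).round(2),pts[::4,1].round(2)
    print(' idx',line(.05,.045,.073,float(ang),.006)); print(' clip',line(.058,.084,.109,27.5,.005))
E
python3 clipang.py w1:-76.2 m1:24.7
```

```text
w1 [0.51279373 0.04696485] 0.0752752377778231
 idx (np.float64(-77.07), array([-77.33, -77.13, -77.14, -77.02, -77.06, -76.94, -76.93]))
 clip (np.float64(28.17), array([28.24, 28.21, 28.18, 28.17, 28.14, 28.13, 28.13]))
m1 [0.51277064 0.0496936 ] 0.07499857997053676
 idx (np.float64(24.58), array([24.18, 24.34, 24.51, 24.58, 24.62, 24.66, 24.73]))
 clip (np.float64(26.93), array([26.82, 26.87, 26.91, 26.91, 26.94, 26.99, 26.95]))
```

The index is about 2.0° short of the clip, measured at the same radius. In the rectified crop the index line's outer end is at (433,287) and the clip line's inner end at (405,248). I put the finger back in and nudge.

```bash
cat > rel.py <<'E'
from h import *
from plant import status
import sys
v=[float(a) for a in sys.argv[1:]]
s=status.state();T=T_of(s);psi=np.radians(v[3])
M=np.array([[np.cos(psi),np.sin(psi),0],[np.sin(psi),-np.cos(psi),0],[0,0,-1]])
print(s['t'],s['tcp_pos'].round(4),s['wrist_force'].round(2));print((T[:3,:3].T@(np.array(v[:3])-T[:3,3])*100).round(2),R.from_matrix(T[:3,:3].T@M).as_rotvec().round(3))
E
python3 rel.py .4677 .0105 .105 26.1;python3 rel.py .4632 .0205 .105 25.1
```

```text
8.875 [0.5318 0.001  0.2745] [-0.73 -0.19 -0.34]
[-5.46 -3.5  16.95] [ 0.    -0.    -0.034]
8.875 [0.5318 0.001  0.2745] [-0.73 -0.19 -0.34]
[-5.46 -4.59 16.94] [ 0.    -0.    -0.016]
```

```bash
python3 -m inch '[{"travel":[-4,-3.2,5],"twist":[0,0,-0.016],"claw":-1},{"travel":[-5.5,-4.6,9.5],"twist":[0,0,-0.016],"claw":-1},{"travel":[-5.5,-4.6,11],"twist":[0,0,-0.016],"claw":-1},{"travel":[-5.5,-4.6,13],"twist":[0,0,-0.016],"claw":-1},{"travel":[-5.5,-4.6,15],"twist":[0,0,-0.016],"claw":-1},{"travel":[-5.5,-4.6,16.9],"twist":[0,0,-0.016],"claw":-1},{"travel":[-5.5,-4.6,16.9],"twist":[0,0,-0.016],"claw":-1}]';python3 rel.py .4677 .0105 .105 26.1
```

```text
t: 9.75
tcp_pos: [0.4624, 0.02, 0.1045]
eef_rot: [0.976, 0.217, -0.001, -0.001]
wrist_force: [0.1, 0.4, 0.6]
gripper_width: 0.0003
9.75 [0.4624 0.02   0.1045] [0.13 0.4  0.64]
[ 0.08  1.09 -0.06] [-0.002  0.002 -0.018]
```

```bash
python3 -m inch '[{"travel":[0.04,0.5,0],"twist":[0,0,-0.01],"claw":-1},{"travel":[0.06,0.8,0],"twist":[0,0,-0.018],"claw":-1},{"travel":[0.08,0.95,0],"twist":[0,0,-0.018],"claw":-1},{"travel":[0.08,1.05,0],"twist":[0,0,-0.018],"claw":-1},{"travel":[0.08,1.09,0],"twist":[0,0,-0.018],"claw":-1},{"travel":[0.08,1.09,0],"twist":[0,0,-0.018],"claw":-1}]';python3 rel.py .4677 .0105 .105 26.1
```

```text
t: 10.5
tcp_pos: [0.4684, 0.0108, 0.1057]
eef_rot: [0.974, 0.226, 0.0, -0.0]
wrist_force: [-0.2, 4.1, 1.8]
gripper_width: -0.0002
10.5 [0.4684 0.0108 0.1057] [-0.19  4.14  1.85]
[-0.08 -0.    0.07] [-0.    -0.     0.001]
```

```bash
python3 -m inch '[{"travel":[0,-0.8,0],"twist":[0,0,0],"claw":-1},{"travel":[0,-1.0,-2],"twist":[0,0,0],"claw":-1},{"travel":[0,-0.9,-6],"twist":[0,0,0],"claw":-1},{"travel":[2,1,-11],"twist":[0,0,0],"claw":-1},{"travel":[5.5,3.7,-13],"twist":[0,0,0],"claw":-1},{"travel":[5.5,3.7,-13],"twist":[0,0,0],"claw":-1},{"travel":[5.5,3.7,-13],"twist":[0,0,0],"claw":-1}]'
python3 meas.py m2|head -1;python3 clipang.py m2:26.8
```

```text
t: 11.38
tcp_pos: [0.5333, 0.0019, 0.2349]
eef_rot: [0.974, 0.226, -0.001, -0.0]
wrist_force: [-0.5, 0.6, 0.5]
gripper_width: 0.0001
tcp [0.53331808 0.00185043 0.23487826] C [0.51316346 0.04959005] 0.0751204665467784 -53.81358337402344
m2 [0.51316346 0.04959005] 0.0751204665467784
 idx (np.float64(26.8), array([26.56, 26.64, 26.73, 26.8 , 26.83, 26.91, 26.97]))
 clip (np.float64(27.05), array([27.  , 27.02, 27.02, 27.05, 27.07, 27.11, 27.27]))
```

View pics/m2r.png

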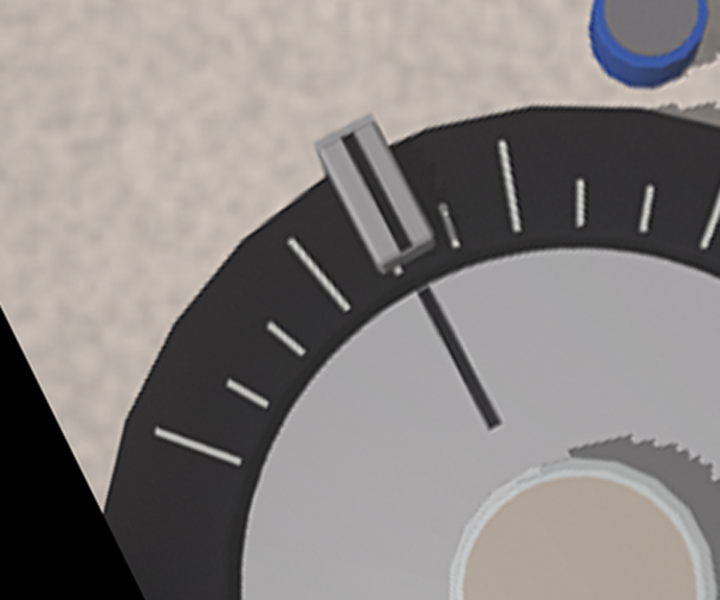

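View pics/m2.png

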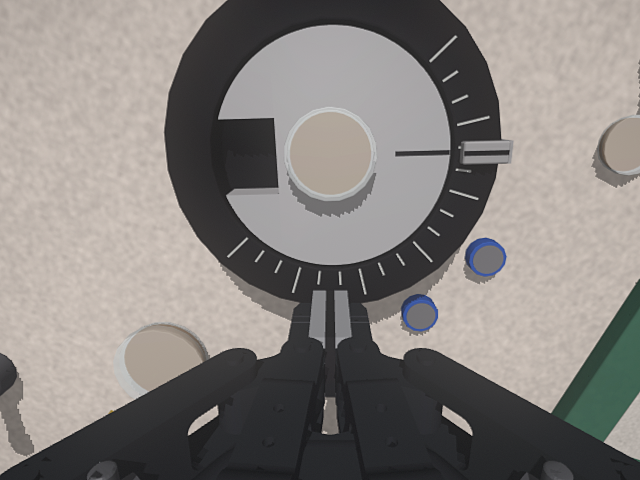

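The dial is set: at equal radius the index is at 26.97° and the clip at 27.0°. The dish is still standing and the collar is undisturbed. Next is the key.

```bash
python3 rel.py .4776 .2745 .2 26
```

```text
11.425 [0.533  0.0019 0.2348] [-0.9   0.2   0.51]
[  7.06 -26.91   3.48] [-0.001  0.002  0.003]
```

```bash
python3 -m inch '[{"travel":[1.5,-6,0],"twist":[0,0,0],"claw":-1},{"travel":[3,-12,0],"twist":[0,0,0],"claw":-1},{"travel":[4.5,-18,0],"twist":[0,0,0],"claw":-1},{"travel":[6,-23,1],"twist":[0,0,0],"claw":-1},{"travel":[7.1,-26.9,3],"twist":[0,0,0],"claw":-1},{"travel":[7.1,-26.9,3.5],"twist":[0,0,0],"claw":-1},{"travel":[7.1,-26.9,3.5],"twist":[0,0,0],"claw":-1}]'
python3 - <<'E'
from h import *
from plant import cams,status
s=status.state();p,d=cams.capture("wrist");ci=cams.camera_info("wrist");T=T_of(s)@ci['mount'];cv2.imwrite("pics/k1.png",p[:,:,::-1])
P=cloud(d,ci,T);m=(abs(P[...,2]-.062)<.003)&(abs(P[...,1]-.275)<.05)&(abs(P[...,0]-.478)<.05)&(d>0)
print(s['tcp_pos'],m.sum(),(P[m].max(0)+P[m].min(0))/2 if m.any() else '',np.ptp(P[m],axis=0) if m.any() else '')
E
python3 rel.py .4776 .2745 .14 26
```

```text
t: 12.3
tcp_pos: [0.4787, 0.2735, 0.1999]
eef_rot: [0.974, 0.226, -0.001, 0.001]
wrist_force: [1.2, -0.5, -0.1]
gripper_width: 0.0003
[0.47869702 0.27346182 0.19986451] 1483 [0.47760576 0.2752348  0.06153186] [0.02513258 0.02532709 0.00495069]
12.35 [0.4794 0.273  0.2004] [0.13 0.6  0.26]
[-0.09 -0.22  6.04] [0.001 0.001 0.001]
```

View pics/k1.png

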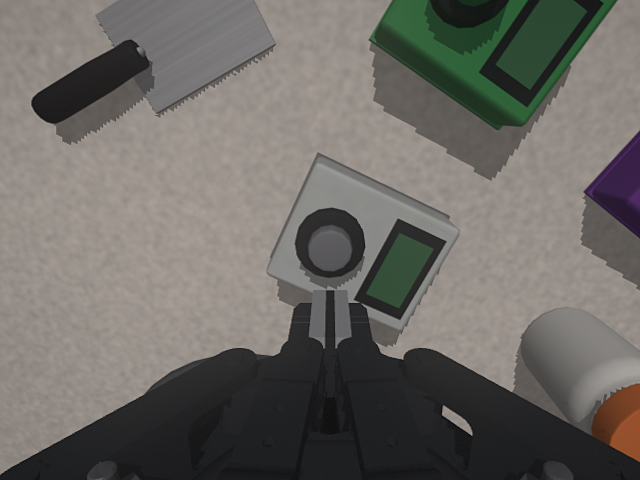

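The key cap at (330,247) measures (0.4776, 0.2752, 0.062), and its column lines up with the fingers at 330. I descend.

```bash
python3 -m inch '[{"travel":[-0.1,-0.2,3],"twist":[0,0,0],"claw":-1},{"travel":[-0.1,-0.25,5],"twist":[0,0,0],"claw":-1},{"travel":[-0.1,-0.25,6],"twist":[0,0,0],"claw":-1},{"travel":[-0.1,-0.25,6],"twist":[0,0,0],"claw":-1}]'; python3 rel.py .4776 .2750 .128 26
```

```text
t: 12.85
tcp_pos: [0.4774, 0.2757, 0.1403]
eef_rot: [0.974, 0.226, -0.0, 0.0]
wrist_force: [-0.2, 0.5, 0.2]
gripper_width: -0.0
12.85 [0.4774 0.2757 0.1403] [-0.21  0.49  0.2 ]
[-0.01  0.07  1.23] [-0.     0.001  0.002]
```

```bash
python3 -m inch '[{"travel":[0,0,0.4],"twist":[0,0,0],"claw":-1},{"travel":[0,0,0.7],"twist":[0,0,0],"claw":-1},{"travel":[0,0,1.0],"twist":[0,0,0],"claw":-1},{"travel":[0,0,1.15],"twist":[0,0,0],"claw":-1},{"travel":[0,0,1.15],"twist":[0,0,0],"claw":-1}]'
```

```text
t: 13.48
tcp_pos: [0.4777, 0.2764, 0.1295]
eef_rot: [0.974, 0.226, 0.0, -0.0]
wrist_force: [0.9, -0.1, 3.6]
gripper_width: -0.0001
```

```bash
python3 -m inch '[{"travel":[0,0,0.1],"twist":[0,0,0],"claw":-1},{"travel":[0,0,0.2],"twist":[0,0,0],"claw":-1},{"travel":[0,0,0.2],"twist":[0,0,0],"claw":-1}]'
```

```text
t: 13.85
tcp_pos: [0.4777, 0.2765, 0.1286]
eef_rot: [0.974, 0.226, 0.001, 0.0]
wrist_force: [-2.7, -3.6, 15.8]
gripper_width: -0.0001
```

At 15.8 N the travel has stopped, with the tip at 56 mm, so the key is fully down. I release it.

```bash
python3 -m inch '[{"travel":[0,0,-0.4],"twist":[0,0,0],"claw":-1},{"travel":[0,0,-1.2],"twist":[0,0,0],"claw":-1},{"travel":[0,0,-4],"twist":[0,0,0],"claw":-1},{"travel":[0,0,-9],"twist":[0,0,0],"claw":-1},{"travel":[-5,8,-14],"twist":[0,0,0],"claw":-1},{"travel":[-5,12,-17],"twist":[0,0,0],"claw":-1},{"travel":[-5,12,-17],"twist":[0,0,0],"claw":-1},{"travel":[-5,12,-17],"twist":[0,0,0],"claw":-1}]'
python3 - <<'E'
from h import *
from plant import cams,status
s=status.state();p,d=cams.capture("wrist");ci=cams.camera_info("wrist");T=T_of(s)@ci['mount'];cv2.imwrite("pics/k2.png",p[:,:,::-1]);np.savez('k2.npz',p=p,d=d,T=T_of(s))
P=cloud(d,ci,T);m=(abs(P[...,0]-.4776)<.008)&(abs(P[...,1]-.275)<.008)&(d>0);print('key z',np.median(P[m],axis=0),m.sum())
p,d=cams.capture("scene");cv2.imwrite("pics/s9.png",p[:,:,::-1])
E
python3 clipang.py k2:27
```

```text
t: 14.85
tcp_pos: [0.4861, 0.1441, 0.298]
eef_rot: [0.975, 0.224, 0.001, 0.001]
wrist_force: [-0.4, 0.7, 0.3]
gripper_width: -0.0001
key z [0.47754544 0.27519131 0.06235661] 554
k2 [0.51172704 0.05134707] 0.07493146497630426
 idx (np.float64(25.22), array([34.32, 29.09, 24.63, 24.87, 25.04, 25.23, 25.37]))
 clip (np.float64(25.89), array([25.68, 25.74, 25.82, 25.89, 25.99, 26.01, 26.02]))
```

View pics/k2.png

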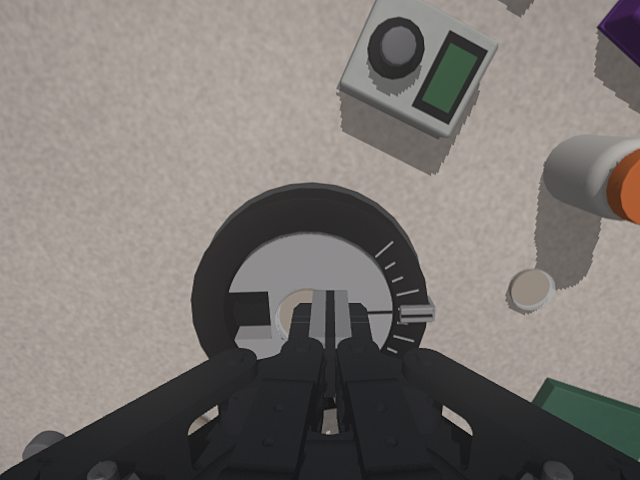

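View pics/s9.png

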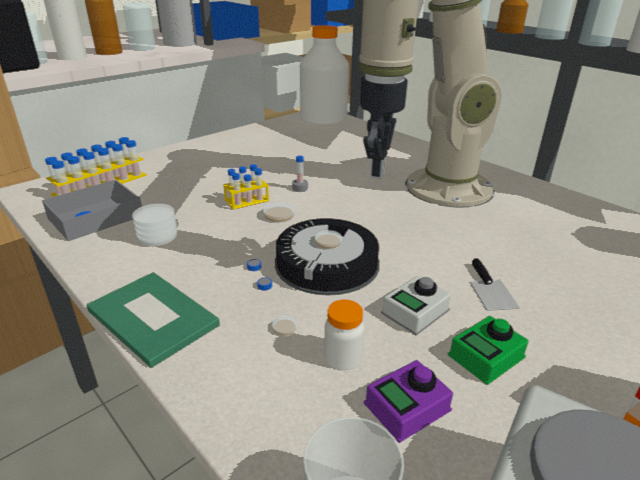

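```bash
python3 -c "
from plant import ticket;print(ticket.sign_off())"
```

```text
the job is handed in; nothing more can be done
None
```

The dial is set to the clip line, and after that the start key on the white console was pressed fully down and released. I handed the job in at about 15 s of the 46 s allowed.

- **Dial:** I turned it about 104° anticlockwise with the shut fingertip in the notch, in two pushes, the second a 2° correction. With the finger out, the index line read 26.97° and the clip line 27.0° at nearly the same radius.
- **Key:** it stopped moving at 15.8 N, with the fingertip about 56 mm above the table, so it was fully down. After release its top measured 62 mm, the rest height.
- **Bystanders:** in the last pictures the dish still stands on the dial, and the clip and everything else look where they were. The robot is touching nothing.

**Checks that disagreed:**
- The absolute position of the dial axis differed by 3 to 5 mm between wrist views, because of calibration and because the gripper hid part of the dial. I therefore judged alignment only by the index and clip lines within the same picture.
- The last picture, with the dial partly hidden, puts the index about 0.2 to 0.3° short of the clip.

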